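# Give the sprouted pot its clear lid

### The arm

A 6-joint arm with a two-finger parallel gripper is mounted at the origin on the work surface. World frame = base frame: x ahead of the robot, y to its left, z up, the work surface at z = 0. Lengths are in m, angles in rad, forces in N, time in s.
With the tool pointing down it reaches from about 0.35 to 0.85 m from the base axis. Payload 8.1 kg.
Tool frame: the origin (TCP) lies on the centre line of the jaws, within the pads' length; the fingertips stand manip.tip_extent ahead of it and the grasp point (between the pads) lies 8 mm behind it (manip.tip_extent is the distance from the TCP to the fingertips, in m); z points along the fingers, y is the line along which they close (so a half turn about z gives the same grasp; the last joint's range is limited). The gripper opens to 93 mm and grips with 3 to 60 N. Pads are 15 mm wide; open, the fingers measure 128 mm over their backs; the gripper's body (75 mm by 188 mm) begins 65 mm behind the grasp point.
Start: joints at [1.235, 0.13, 1.488, -0, 1.523, -0.085], TCP at [0.149, 0.581, 0.23] pointing down, gripper open.
Joint ranges: [-2.96, 2.96], [-0.89, 2.26], [0.02, 2.5], [-1.34, 4.48], [0, 2.73], [-2.66, 2.66]. Speed limits (rad/s): [2.39, 2.39, 2.79, 3.14, 3.14, 3.14].

### API

Orientations are given as a rotation vector (axis times angle).
In Python, from plant import sensors, vision, manip gives the robot as it stands.
- The arm moves only by the tool drive_tool, never from a script. Its arguments are lists of equal length, an entry for each row: "offset": the shift along the tool's x, y, z in mm, a list of three; "rotation": the turn, a rotation vector about the tool's x, y, z in rad, a list of three; "gripper": the opening in per cent of the stroke, from 0 (shut) to 100 (fully open). In form: {"offset": [[tx, ty, tz], ...], "rotation": [[rx, ry, rz], ...], "gripper": [gripper, ...]}. A call has 1 to 12 rows; each row shifts and turns the commanded pose from where the row before left it, along the tool's axes as they then stand; what a row does not reach is not made up. A row lasts 1/10 s, in which the tool goes at most 50 mm and 8.59 degrees, less where a joint would pass 70% of its speed; a pose out of reach is approached as far as the arm can. A call is refused whole if a number of a shift passes 50 or a number of a turn 0.15, either way. A call with a gripper value outside its range is refused whole. The fingers move at their own pace and stop on an object; "grip_force" is the grip in N (left out, the last holds). Time passes only in rows, so rows that do not move let the fingers close. It gives the time, the measured TCP pose, the force, the opening and the grip force at its end, in the units of the state.
- sensors.get_obs(): the state, without advancing time (a new reading comes with each control period).
- vision.grab_frame(name): name is "side" or "top" or "wrist"; returns the picture (480x640x3 uint8, red, green, blue); there is no depth.
- vision.camera_info(name): a dict with "mtx" (3x3 intrinsics, pixels), "extrinsics" (4x4, takes a point from camera to world coordinates); the wrist camera has in their place "hand_eye" (4x4, takes a point from camera to tool coordinates, whose origin is the TCP and whose axes are the flange's). Camera axes: x right, y up, looking along -z (the intrinsics and any distortion apply to the point x, -y, -z); pixel columns grow to the right and rows downward; lengths in m; the calibration is good to about 2 mm. A picture is of the moment at which its call begins: read the wrist's pose just before it. camera_info takes no time and is no camera call.
- manip.hand_in(): hands the job in; it is judged then, once.
The state is a dict: "time_s": time; "joint_pos": joint angles; "joint_vel": joint speeds; "effort": joint torques, N m; "eef_pos": TCP position; "tool_rot": TCP orientation; "force": force on the tool from outside, world axes, zero at the start; "moment": the same for the moment, N m; "width": opening from 0.0 (shut) to 1.0 (fully open); "grip_force": force on a finger pad.
Only numpy, scipy, OpenCV 4.12 (cv2) and the standard library are available. Lean on these libraries where they do the work, as an engineer would, in place of code of your own. Each camera call takes 0.05 s, during which the arm holds its last target. There are 200 camera calls.

### The job

Pull the drawer of the white germination unit out to its stop, then carry the nested lid pair (black outer cover over clear inner lid) by the inner lid's stem from the cork ring to the round pot in the drawer, lower it gently until the inner lid sits fully home on the rim, and let go of it. Then lift the black cover alone by its collar straight up off the inner lid, leaving the inner lid seated with the drawer still out, and finish while still holding the cover level and at rest in the gripper about 10 cm above where it sat. Never part the two lids before the inner one is seated on the pot, and leave the other things on the table where they are.

Things in the scene. Friction and masses are not known exactly. Their poses are not given: they have to be found in the camera images.
- unit_drawer0 (a joint): Drawer of the white unit (250 deep x 240 wide x 125 mm high, fixed to the table); metres pulled out, 0 = shut, 0.160 = at its stop. It slides towards the unit's front (-x of unit_drawer0_handle), runs with about 1 N of friction and stays where it is left. It may start a little open.
- unit_drawer0_handle (a point): Centre of the drawer's steel bar handle, 87 mm above the table, 38 mm below the unit's top. The bar is 11 mm thick, 120 mm long along this point's y axis, its centre line 35 mm in front of the flat drawer front (whose top edge is 25 mm above the bar), with a bracket near each end. x points into the unit, z up. Moves with the drawer.
- pot_rim (a point): Centre of the mouth of the round black pot fixed in the drawer, at its rim, 104 mm above the table; rim 90 mm outside, 82 mm inside diameter. Axes like the handle's; it lies 124 mm in +x and 43 mm in -y from the handle's centre, reachable only with the drawer out. Beside it a lower square starter pot. Drawer walls end at 103 mm, the drawer front at 112 mm above the table.
- rest_top (a point): Centre of the top face of the fixed cork ring (92 mm outside, 80 mm inside diameter, 30 mm high) on which the lid pair starts; on the left or on the right side of the table.
- inner_seat (a point): Inner lid: centre of its flange's underside, the face that sits on the rim (seated: at pot_rim). Clear plastic, 0.1 to 0.16 kg: flange 92 mm across, 7 mm thick; below it a plug 74 mm across, 12 mm deep, that enters the pot; in the middle on top a 16 mm aluminium stem that ends 62 mm above this point. z up.
- stem (a point): Middle of the bare length of the inner lid's round stem (16 mm diameter) while the lids are nested, 48 mm above inner_seat; the bare stem reaches from 15 mm below to 14 mm above this point. Lifting the stem lifts both lids, for the outer one rests on the inner's flange.
- collar (a point): Black outer lid, 0.12 to 0.2 kg: point on its axis at mid-height of its collar, a tube 36 mm outside, 26 mm inside diameter, around the stem, ending 11 mm above this point. 11 mm below it is the top of the plate, 102 mm across, 4 mm thick, with a 5 mm skirt loosely round the inner flange. Nested: 22 mm above inner_seat; the stem ends 29 mm above the collar. z up.
- inner_lid: The inner lid; origin at the centre of the underside of its plug, 12 mm below inner_seat.
- outer_lid: The outer cover; origin on its axis at the underside of its plate, 15 mm below collar; nested it lies 7 mm above inner_seat.
- unit: The white unit, fixed to the table, with the drawer and what it carries; origin at the centre of its underside, front to -x, z up.
- spare_pot: Bystander: empty round black pot, 90 mm across the rim, 75 mm high, loose on the table, on the side away from the cork ring; origin at its underside.
- sprayer: Bystander: white spray bottle, 84 mm across, 212 mm high, left; origin at its underside.
- pen: Bystander: pen, 12 mm thick, 138 mm long along x, lying on the table, right; origin on the table.
- seed_jar: Bystander: small seed jar, 48 mm across, 55 mm high, on the table left of the unit; origin at its underside.
- trowel: Bystander: hand trowel lying along its x, about 260 mm long, 24 mm high, left; origin on the table.
- label_box: Bystander: cardboard box of plant labels, 70 x 90 mm, 75 mm high, right rear; origin at its underside.
- puck_tin: Bystander: round steel tin, 79 mm across, 38 mm high, near the robot; origin at its underside.

How it is judged:
By the outcome, as a careful person would: the job done as asked, in the order asked, and still so for the second after the job is handed in, while the arm keeps its last pose, push and grip.
It also fails if it takes over 72 s, if anything falls off the work surface, if the arm or the gripper's body presses on something with over 40 N, if the wrist force passes 120 N, or if a joint passes its speed limit or range.

## Working session

There is one attempt and no reset: what is moved stays moved. The work goes in short steps, Python scripts to look and compute and a tool call to move; the robot and the scene stay as the last step left them, time stands still between calls to the robot, and variables do not carry over. Pictures are saved under pics/ and viewed, at most 10 in all, crops included, and the job is handed in when it is done.

Besides the shell and the picture viewer there is one more tool, called after ">>>" as name(argument=value, ...), one argument or row to a line, values as JSON. drive_tool: Moves the arm, as the interface text tells. Its arguments: {"type":"object","properties":{"offset":{"type":"array"},"rotation":{"type":"array"},"gripper":{"type":"array"},"grip_force":{"type":"number"}},"required":["offset","rotation","gripper"]}

```bash
mkdir -p pics
python3 - <<'E'
from plant import sensors, vision, manip
import cv2,json
o=sensors.get_obs();print(o,manip.tip_extent)
for n in("top","side","wrist"):
    print(n,vision.camera_info(n))
for n in("top","side"):
    cv2.imwrite(f"pics/{n}0.png",vision.grab_frame(n)[:,:,::-1])
E
```

```text
{'time_s': 0.0, 'joint_pos': array([ 1.23463171e+00,  1.31167799e-01,  1.48924087e+00,  2.00430776e-05,
        1.52301455e+00, -8.54087187e-02]), 'joint_vel': array([ 9.28697074e-04, -2.72486935e-04, -3.36375796e-05, -3.42363745e-04,
        5.21921399e-04, -8.34957457e-04]), 'effort': array([ 6.50134789e-04, -5.59816146e+01, -4.91782737e+01,  7.67629221e-02,
        3.48634401e-02, -9.25476911e-05]), 'eef_pos': array([0.14867923, 0.58072936, 0.22860457]), 'tool_rot': array([-3.92806313e-01, -3.11653179e+00,  2.80486831e-03]), 'force': array([-0.30976826, -0.0785915 ,  0.41448374]), 'moment': array([-0.03947091,  0.00722829, -0.01747825]), 'grip_force': 0.0, 'width': 1.0020471414887204} 0.011
top {'mtx': array([[471.9949869 ,   0.        , 319.3388651 ],
       [  0.        , 471.9949869 , 236.08876745],
       [  0.        ,   0.        ,   1.        ]]), 'extrinsics': array([[-0.02436237,  0.99120197, -0.13009663,  0.39818304],
       [-0.99967154, -0.02311881,  0.01106067,  0.02974032],
       [ 0.00795568,  0.13032336,  0.99143962,  1.46586251],
       [ 0.        ,  0.        ,
[... 280 characters left out ...]
[-0.23995785, -0.59592215,  0.76635306,  0.78480021],
       [-0.01825409,  0.7920474 ,  0.61018661,  0.71618774],
       [ 0.        ,  0.        ,  0.        ,  1.        ]])}
wrist {'mtx': array([[401.59227129,   0.        , 316.78380394],
       [  0.        , 401.59227129, 239.55893957],
       [  0.        ,   0.        ,   1.        ]]), 'hand_eye': array([[-5.14469405e-04,  9.61367929e-01,  2.75266125e-01,
         7.59587286e-02],
       [ 9.99999500e-01,  7.30727501e-04, -6.83080190e-04,
         1.46344827e-03],
       [-8.57835915e-04,  2.75265636e-01, -9.61367824e-01,
        -1.56501764e-01],
       [ 0.00000000e+00,  0.00000000e+00,  0.00000000e+00,
         1.00000000e+00]])}
```

View pics/top0.png

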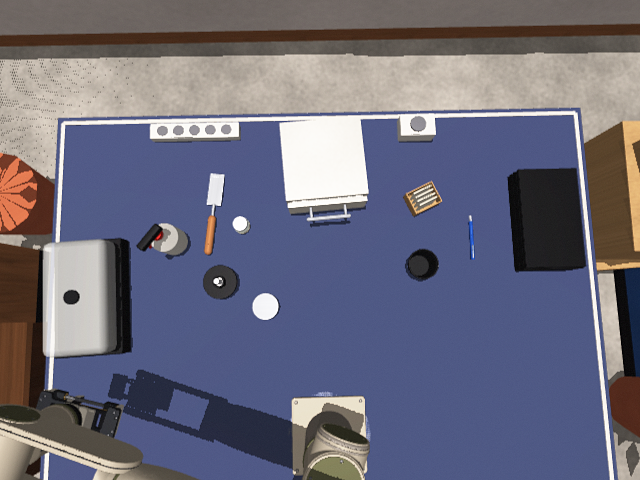

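View pics/side0.png

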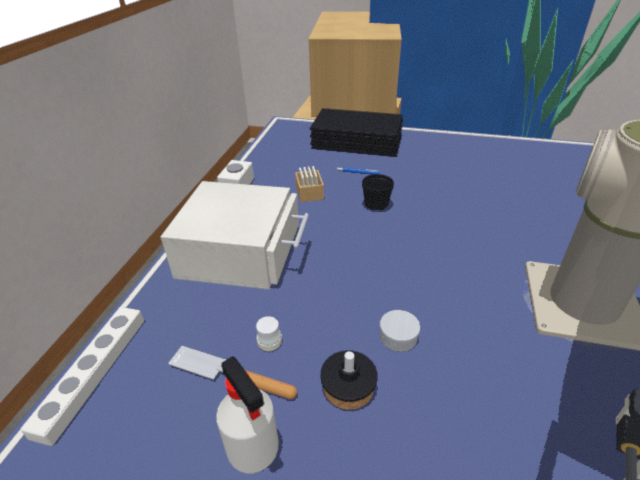

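The top view shows the lid pair at about (220,282), the handle bar from (309,220) to (350,218), and the unit's front edge at about y=205. The side view confirms the lids on the cork and the drawer a little open. I'll enlarge both regions.

```bash
cat > h.py <<'E'
import numpy as np, cv2
from scipy.spatial.transform import Rotation as R
from plant import sensors, vision, manip
def ray(cam,px,obs=None):
    c=vision.camera_info(cam)
    if cam=="wrist":
        T=np.eye(4);T[:3,:3]=R.from_rotvec(obs["tool_rot"]).as_matrix();T[:3,3]=obs["eef_pos"];E=T@c["hand_eye"]
    else:E=c["extrinsics"]
    d=np.linalg.inv(c["mtx"])@[px[0],px[1],1];d=E[:3,:3]@[d[0],-d[1],-d[2]]
    return E[:3,3],d
def plane(cam,px,z,obs=None):
    o,d=ray(cam,px,obs);return o+d*(z-o[2])/d[2]
def st(o=None):
    o=o or sensors.get_obs()
    m=R.from_rotvec(o["tool_rot"]).as_matrix()
    print("t",round(o["time_s"],2),"p",o["eef_pos"].round(4),"F",o["force"].round(1),"w",round(o["width"],3),"g",round(o["grip_force"],1),"j",o["joint_pos"].round(3));print(m.round(4));return o
E
python3 - <<'E'
import cv2,numpy as np
a=cv2.imread("pics/top0.png")
c1=cv2.resize(a[190:240,290:370],None,fx=5,fy=5,interpolation=cv2.INTER_CUBIC)
c2=cv2.resize(a[257:307,180:260],None,fx=5,fy=5,interpolation=cv2.INTER_CUBIC)
b=cv2.imread("pics/side0.png")
c3=cv2.resize(b[340:410,310:390],None,fx=5,fy=5,interpolation=cv2.INTER_CUBIC)[:250]
c4=cv2.resize(b[205:255,250:330],None,fx=5,fy=5,interpolation=cv2.INTER_CUBIC)
cv2.imwrite("pics/c.png",np.vstack([np.hstack([c1,c2]),np.hstack([c3,c4])]))
E
```

```text
(no output)
```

View pics/c.png

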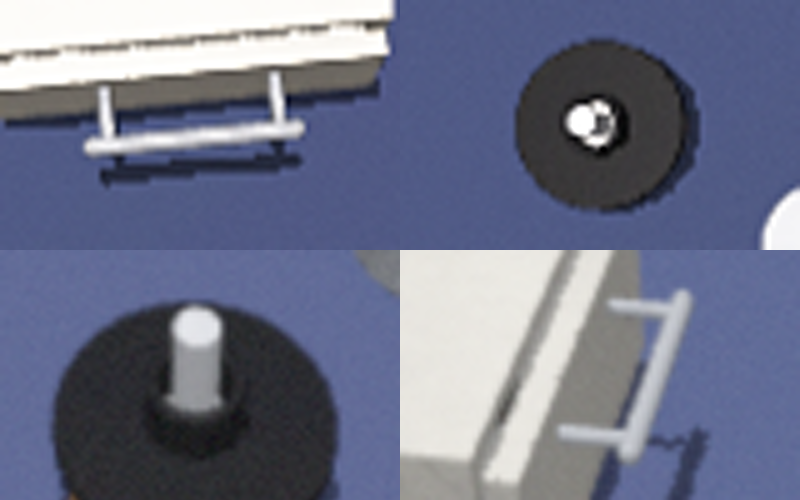

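Run:
```python
from h import *
p=plane
print("disc",p("top",(220.2,282.2),.041),"stem top",p("top",(216.2,281.4),.092),"side",p("side",(349.4,355.6),.092))
a=p("top",(308.2,219.6),.087);b=p("top",(349.4,215.8),.087);print("handle",a,b,(a+b)/2,np.linalg.norm(a-b),np.degrees(np.arctan2(*(b-a)[:2])))
a=p("side",(306.6,214.2),.087);b=p("side",(296.6,245.2),.087);print("handle",a,b,(a+b)/2,np.linalg.norm(a-b))
# unit top corners, z .125
for q in((280,122),(362,119),(368,192),(286,199)): print(q,p("top",q,.125))
st()
```

```text
disc [0.45255013 0.31471652 0.041     ] stem top [0.45318928 0.31607815 0.092     ] side [0.45677919 0.31820593 0.092     ]
handle [0.62909141 0.04611706 0.087     ] [ 0.63769141 -0.07622576  0.087     ] [ 0.63339141 -0.01505435  0.087     ] 0.12264471572643512 175.97905005584565
handle [ 0.64193844 -0.07857274  0.087     ] [0.63155517 0.0444562  0.087     ] [ 0.6367468  -0.01705827  0.087     ] 0.12346632446109844
(280, 122) [0.91704631 0.12280171 0.125     ]
(362, 119) [ 0.92113576 -0.12017192  0.125     ]
(368, 192) [ 0.6999075  -0.12961398  0.125     ]
(286, 199) [0.68459223 0.10859106 0.125     ]
t 0.1 p [0.1487 0.5808 0.2287] F [ 0.5 -0.  -0.4] w 1.002 g 0.0 j [ 1.235  0.131  1.489  0.     1.523 -0.085]
[[-9.687e-01  2.481e-01 -6.000e-04]
 [ 2.481e-01  9.687e-01 -1.500e-03]
 [ 2.000e-04 -1.600e-03 -1.000e+00]]
```

>>> drive_tool(
  offset=[
    [0,0,0],
    [0,0,0],
    [0,0,0],
    [0,0,0],
    [0,0,0],
    [0,0,0],
    [0,0,0],
    [0,0,0],
    [0,0,0],
  ],
  rotation=[
    [0,0,0.139],
    [0,0,0.139],
    [0,0,0.139],
    [0,0,0.139],
    [0,0,0.139],
    [0,0,0.139],
    [0,0,0.139],
    [0,0,0.139],
    [0,0,0.139],
  ],
  gripper=[100,100,100,100,100,100,100,100,100],
)

```text
time_s: 1.0
eef_pos: [0.1487, 0.5809, 0.229]
tool_rot: [2.15, 2.29, -0.002]
force: [-0.7, -0.4, -0.2]
width: 1.0
grip_force: 0.0
```

>>> drive_tool(
  offset=[
    [-30,21,0],
    [-39,28,0],
    [-39,28,0],
    [-39,28,0],
    [-39,28,0],
    [-39,28,0],
    [-39,28,0],
    [-39,28,0],
  ],
  rotation=[
    [0,0,0],
    [0,0,0],
    [0,0,0],
    [0,0,0],
    [0,0,0],
    [0,0,0],
    [0,0,0],
    [0,0,0],
  ],
  gripper=[100,100,100,100,100,100,100,100],
)

```text
time_s: 1.8
eef_pos: [0.3869, 0.2922, 0.2294]
tool_rot: [-2.143, -2.297, 0.0]
force: [1.0, 0.3, 0.5]
width: 0.999
grip_force: 0.0
```

>>> drive_tool(
  offset=[
    [-39,28,0],
    [-39,28,0],
    [-39,28,0],
    [-39,28,0],
    [-39,28,0],
    [-39,28,0],
    [-39,28,0],
    [-25,10,0],
    [0,0,0],
    [0,0,0],
  ],
  rotation=[
    [0,0,0],
    [0,0,0],
    [0,0,0],
    [0,0,0],
    [0,0,0],
    [0,0,0],
    [0,0,0],
    [0,0,0],
    [0,0,0],
    [0,0,0],
  ],
  gripper=[60,30,30,30,30,30,30,30,30,30],
)

```text
time_s: 2.8
eef_pos: [0.6119, 0.0105, 0.2288]
tool_rot: [-2.144, -2.294, 0.001]
force: [-0.8, 0.6, 0.6]
width: 0.301
grip_force: 0.0
```

Run:
```python
from h import *
o=st();np.save("o1.npy",o,allow_pickle=True)
cv2.imwrite("pics/w1.png",vision.grab_frame("wrist")[:,:,::-1])
```

```text
t 2.8 p [0.6119 0.0105 0.2288] F [-0.8  0.6  0.6] w 0.301 g 0.0 j [-0.067  0.165  1.452  0.     1.526 -0.134]
[[-6.750e-02  9.977e-01 -1.600e-03]
 [ 9.977e-01  6.750e-02  5.000e-04]
 [ 6.000e-04 -1.600e-03 -1.000e+00]]
```

View pics/w1.png

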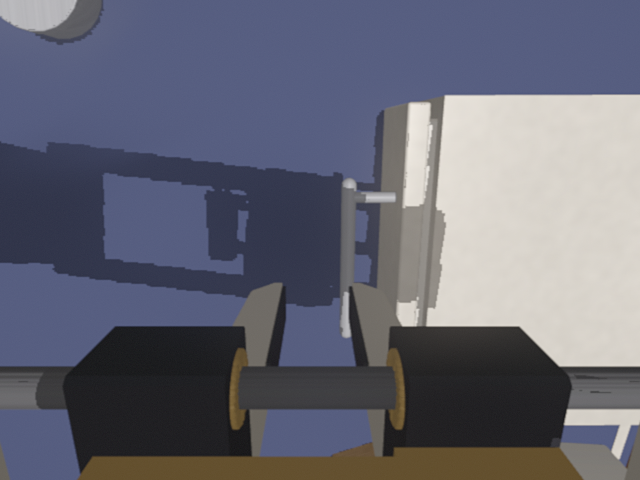

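The wrist view shows the bar from (349,182) to (346,335), almost parallel to the tool's x axis, and the drawer front edge near x=385.

Run:
```python
from h import *
o=np.load("o1.npy",allow_pickle=True).item()
a=plane("wrist",(349,183),.087,o);b=plane("wrist",(346.2,334),.087,o);c=(a+b)/2
print(a,b,c,np.linalg.norm(a-b),np.degrees(np.arctan2(-(a-b)[0],(a-b)[1])))
for q in ((387,135),(380,295)): print(plane("wrist",q,.1,o))
for q in ((445,97),(428,325),(638,95)): print("top",plane("wrist",q,.125,o))
m=R.from_rotvec(o["tool_rot"]).as_matrix()
print(m.T@(np.r_[c[:2],.079]-o["eef_pos"])*1000)
```

```text
[0.63418505 0.0484254  0.087     ] [ 0.64299554 -0.0762597   0.087     ] [ 0.63859029 -0.01391715  0.087     ] 0.1249959929804274 4.041908064117873
[0.65617749 0.08478843 0.1       ]
[ 0.66449111 -0.03401203  0.1       ]
top [0.68477355 0.10984839 0.125     ]
top [ 0.69645782 -0.04413806  0.125     ]
top [0.802062   0.11886725 0.125     ]
[-26.2490482   25.16729164 149.73738841]
```

>>> drive_tool(
  offset=[
    [-26,24,0],
    [0,0,30],
    [0,0,40],
    [0,0,35],
    [0,0,25],
    [0,0,15],
    [0,0,5],
    [0,0,0],
    [0,0,0],
  ],
  rotation=[
    [0,0,0],
    [0,0,0],
    [0,0,0],
    [0,0,0],
    [0,0,0],
    [0,0,0],
    [0,0,0],
    [0,0,0],
    [0,0,0],
  ],
  gripper=[30,30,30,30,30,30,30,30,30],
)

```text
time_s: 3.75
eef_pos: [0.6392, -0.0132, 0.0816]
tool_rot: [2.142, 2.296, 0.003]
force: [0.2, -0.3, 0.6]
width: 0.302
grip_force: 0.0
```

>>> drive_tool(
  offset=[
    [0,0,0],
    [0,0,0],
    [0,0,0],
    [0,0,0],
    [0,0,0],
  ],
  rotation=[
    [0,0,0],
    [0,0,0],
    [0,0,0],
    [0,0,0],
    [0,0,0],
  ],
  gripper=[20,12,5,0,0],
  grip_force=15,
)

```text
time_s: 4.25
eef_pos: [0.6386, -0.0136, 0.0806]
tool_rot: [2.143, 2.296, 0.001]
force: [-1.8, -0.0, 5.0]
width: 0.111
grip_force: 15.0
```

>>> drive_tool(
  offset=[
    [0,-5,0],
    [0,-10,0],
    [0,-15,0],
    [0,-15,0],
    [0,-15,0],
    [0,-15,0],
    [0,-15,0],
    [0,-15,0],
    [0,-10,0],
    [0,-5,0],
    [0,0,0],
  ],
  rotation=[
    [0,0,0],
    [0,0,0],
    [0,0,0],
    [0,0,0],
    [0,0,0],
    [0,0,0],
    [0,0,0],
    [0,0,0],
    [0,0,0],
    [0,0,0],
    [0,0,0],
  ],
  gripper=[0,0,0,0,0,0,0,0,0,0,0],
)

```text
time_s: 5.35
eef_pos: [0.5182, -0.022, 0.0805]
tool_rot: [2.143, 2.296, 0.001]
force: [-1.6, -0.7, 6.1]
width: 0.112
grip_force: 15.0
```

>>> drive_tool(
  offset=[
    [0,-3,0],
    [0,-3,0],
    [0,-3,0],
    [0,-3,0],
    [0,0,0],
  ],
  rotation=[
    [0,0,0],
    [0,0,0],
    [0,0,0],
    [0,0,0],
    [0,0,0],
  ],
  gripper=[0,0,0,0,0],
)

```text
time_s: 5.85
eef_pos: [0.5067, -0.0228, 0.0805]
tool_rot: [2.143, 2.296, 0.001]
force: [-1.2, -0.2, 7.3]
width: 0.111
grip_force: 15.0
```

>>> drive_tool(
  offset=[
    [0,-3,0],
    [0,-3,0],
    [0,-3,0],
    [0,0,0],
  ],
  rotation=[
    [0,0,0],
    [0,0,0],
    [0,0,0],
    [0,0,0],
  ],
  gripper=[0,0,0,0],
)

```text
time_s: 6.25
eef_pos: [0.4977, -0.0235, 0.0805]
tool_rot: [2.143, 2.296, 0.001]
force: [-0.6, -0.9, 7.7]
width: 0.112
grip_force: 15.0
```

>>> drive_tool(
  offset=[
    [0,-3,0],
    [0,-3,0],
    [0,0,0],
  ],
  rotation=[
    [0,0,0],
    [0,0,0],
    [0,0,0],
  ],
  gripper=[0,0,0],
)

```text
time_s: 6.55
eef_pos: [0.4917, -0.0239, 0.0805]
tool_rot: [2.143, 2.296, 0.001]
force: [0.0, -0.8, 7.3]
width: 0.111
grip_force: 15.0
```

>>> drive_tool(
  offset=[
    [0,-2,0],
    [0,-2,0],
    [0,-2,0],
    [0,0,0],
  ],
  rotation=[
    [0,0,0],
    [0,0,0],
    [0,0,0],
    [0,0,0],
  ],
  gripper=[0,0,0,0],
)

```text
time_s: 6.95
eef_pos: [0.4859, -0.0243, 0.0805]
tool_rot: [2.143, 2.295, 0.001]
force: [-0.7, -0.3, 7.6]
width: 0.11
grip_force: 15.0
```

>>> drive_tool(
  offset=[
    [0,-2,0],
    [0,-2,0],
    [0,0,0],
  ],
  rotation=[
    [0,0,0],
    [0,0,0],
    [0,0,0],
  ],
  gripper=[0,0,0],
)

```text
time_s: 7.25
eef_pos: [0.4819, -0.0245, 0.0805]
tool_rot: [2.142, 2.296, 0.001]
force: [-0.7, -0.9, 7.7]
width: 0.111
grip_force: 15.0
```

>>> drive_tool(
  offset=[
    [0,-2,0],
    [0,-2,0],
    [0,0,0],
  ],
  rotation=[
    [0,0,0],
    [0,0,0],
    [0,0,0],
  ],
  gripper=[0,0,0],
)

```text
time_s: 7.55
eef_pos: [0.4818, -0.0246, 0.0807]
tool_rot: [2.138, 2.291, 0.011]
force: [22.9, 1.5, -11.9]
width: 0.111
grip_force: 15.0
```

Run:
```python
from h import *
st()
cv2.imwrite("pics/top1.png",cv2.resize(vision.grab_frame("top")[100:310,240:400,::-1],None,fx=2.8,fy=2.8))
```

```text
t 7.55 p [ 0.4818 -0.0246  0.0807] F [ 22.9   1.5 -11.9] w 0.111 g 15.0 j [-0.159 -0.074  1.977  0.002  1.227 -0.228]
[[-6.870e-02  9.976e-01  1.070e-02]
 [ 9.976e-01  6.870e-02 -1.000e-04]
 [-9.000e-04  1.070e-02 -9.999e-01]]
```

>>> drive_tool(
  offset=[
    [0,2,0],
    [0,1.5,0],
    [0,0,0],
    [0,0,0],
    [0,0,0],
    [0,0,-10],
    [0,0,-30],
    [0,0,-45],
    [0,0,-45],
    [0,0,-20],
    [0,0,0],
  ],
  rotation=[
    [0,0,0],
    [0,0,0],
    [0,0,0],
    [0,0,0],
    [0,0,0],
    [0,0,0],
    [0,0,0],
    [0,0,0],
    [0,0,0],
    [0,0,0],
    [0,0,0],
  ],
  gripper=[0,0,30,30,30,30,30,30,30,30,30],
)

```text
time_s: 8.7
eef_pos: [0.4831, -0.0247, 0.2347]
tool_rot: [2.139, 2.292, 0.007]
force: [-0.4, 0.9, 0.3]
width: 0.299
grip_force: 0.0
```

>>> drive_tool(
  offset=[
    [-30,40,-10],
    [-30,40,0],
    [-20,30,0],
    [0,0,0],
    [0,0,0],
  ],
  rotation=[
    [0,0,0],
    [0,0,0],
    [0,0,0],
    [0,0,0],
    [0,0,0],
  ],
  gripper=[50,50,50,50,50],
)

```text
time_s: 9.2
eef_pos: [0.5946, -0.0961, 0.2371]
tool_rot: [-2.142, -2.293, 0.003]
force: [-0.1, 0.2, 0.1]
width: 0.497
grip_force: 0.0
```

Run:
```python
from h import *
o=st();np.save("o2.npy",o,allow_pickle=True)
w=vision.grab_frame("wrist")[:,:,::-1];t=vision.grab_frame("top")[:,:,::-1]
cv2.imwrite("pics/w2r.png",w);cv2.imwrite("pics/top2r.png",t)
cv2.imwrite("pics/w2.png",w)
```

```text
t 9.2 p [ 0.5946 -0.0961  0.2371] F [-0.1  0.2  0.1] w 0.497 g 0.0 j [-0.245  0.138  1.467  0.     1.541 -0.314]
[[-0.0682  0.9977 -0.004 ]
 [ 0.9977  0.0682  0.0011]
 [ 0.0014 -0.0039 -1.    ]]
```

View pics/w2.png

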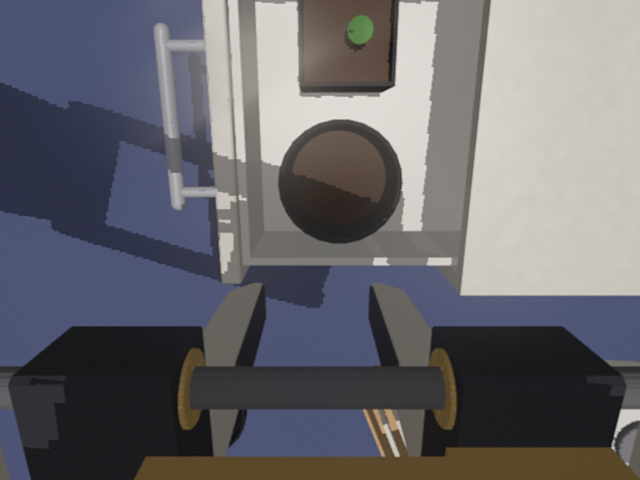

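The pot rim spans columns 279–402 and rows 120–243, with its centre at (340.5,181.5). The handle ends are at (161,29) and (178,203), so the drawer is out.

Run:
```python
from h import *
o=np.load("o2.npy",allow_pickle=True).item()
c=plane("wrist",(340.5,181.5),.104,o);print("pot",c)
for q in((279,181),(402,181),(340,120),(340,243)):print(np.linalg.norm(plane("wrist",q,.104,o)-c))
a=plane("wrist",(161,29),.087,o);b=plane("wrist",(178,203),.087,o);m=(a+b)/2;print(a,b,m,np.linalg.norm(a-b),np.degrees(np.arctan2(-(a-b)[0],(a-b)[1])))
y=np.radians(4);u=np.array([np.cos(y),np.sin(y)]);v=np.array([-u[1],u[0]])
print("pred",m[:2]+.124*u-.043*v, np.array([.4818,-.0255])+.124*u-.043*v)
```

```text
pot [ 0.60948903 -0.0562727   0.104     ]
0.044303980216250545
0.04423303031144751
0.04246751602485717
0.04616496006700108
[0.47783292 0.03805704 0.087     ] [ 0.48632036 -0.08368068  0.087     ] [ 0.48207664 -0.02281182  0.087     ] 0.12203322816762462 3.9881523154532403
pred [ 0.60877411 -0.05705727] [ 0.60849747 -0.05974545]
```

>>> drive_tool(
  offset=[
    [20,-5,0],
    [42,-14,0],
    [42,-14,0],
    [42,-14,0],
    [42,-14,0],
    [42,-14,0],
    [42,-14,0],
    [42,-14,0],
    [26,-10,0],
    [10,0,0],
    [0,0,0],
    [0,0,0],
  ],
  rotation=[
    [0,0,0],
    [0,0,0],
    [0,0,0],
    [0,0,0],
    [0,0,0],
    [0,0,0],
    [0,0,0],
    [0,0,0],
    [0,0,0],
    [0,0,0],
    [0,0,0],
    [0,0,0],
  ],
  gripper=[50,50,50,50,50,50,50,50,50,50,50,50],
)

```text
time_s: 10.5
eef_pos: [0.4584, 0.2449, 0.2397]
tool_rot: [2.142, 2.297, 0.0]
force: [0.4, -0.4, 1.0]
width: 0.503
grip_force: 0.0
```

Run:
```python
from h import *
o=st();np.save("o3.npy",o,allow_pickle=True)
w=vision.grab_frame("wrist")[:,:,::-1]
cv2.imwrite("pics/w3.png",w)
```

```text
t 10.5 p [0.4584 0.2449 0.2397] F [ 0.4 -0.4  1. ] w 0.503 g 0.0 j [ 3.920e-01 -9.200e-02  1.696e+00 -1.000e-03  1.538e+00  3.230e-01]
[[-6.940e-02  9.976e-01  6.000e-04]
 [ 9.976e-01  6.940e-02 -3.000e-04]
 [-4.000e-04  6.000e-04 -1.000e+00]]
```

View pics/w3.png

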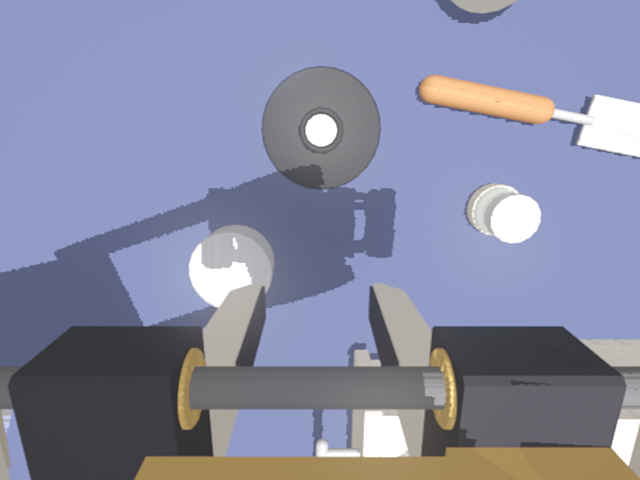

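The stem top is centred at (321,130.5) and the black disc at (321,128).

Run:
```python
from h import *
o=np.load("o3.npy",allow_pickle=True).item()
m=R.from_rotvec(o["tool_rot"]).as_matrix()
for q,z in(((321,130.5),.092),((321,128),.041)):
    c=plane("wrist",q,z,o);print(c,m.T@(np.r_[c[:2],.077]-o["eef_pos"])*1000)
a=plane("wrist",(321,67),.041,o);b=plane("wrist",(321,189),.041,o);print((a+b)/2,np.linalg.norm(a-b))
c=plane("wrist",(232,267),.038,o);print("tin",c, "jar",plane("wrist",(515,218),.055,o))
```

```text
[0.45749865 0.31880694 0.092     ] [ 73.81496847   4.13776366 162.65022303]
[0.45792046 0.32019147 0.041     ] [ 75.16687869   4.65468133 162.65004508]
[0.45806562 0.31817492 0.041     ] 0.10033069505164648
tin [0.38304134 0.18796909 0.038     ] jar [0.63162747 0.25665039 0.055     ]
```

>>> drive_tool(
  offset=[
    [40,2,0],
    [33,1.5,0],
    [0,0,30],
    [0,0,45],
    [0,0,40],
    [0,0,25],
    [0,0,14],
    [0,0,7],
    [0,0,0],
    [0,0,0],
  ],
  rotation=[
    [0,0,0],
    [0,0,0],
    [0,0,0],
    [0,0,0],
    [0,0,0],
    [0,0,0],
    [0,0,0],
    [0,0,0],
    [0,0,0],
    [0,0,0],
  ],
  gripper=[50,50,50,50,50,50,50,50,50,50],
)

```text
time_s: 11.55
eef_pos: [0.4582, 0.3188, 0.0801]
tool_rot: [2.144, 2.296, 0.004]
force: [-0.1, -0.0, 0.0]
width: 0.5
grip_force: 0.0
```

Run:
```python
from h import *
st()
```

```text
t 11.55 p [0.4582 0.3188 0.0801] F [-0.1 -0.   0. ] w 0.5 g 0.0 j [ 0.516  0.139  1.761 -0.     1.239  0.447]
[[-0.0685  0.9977  0.0021]
 [ 0.9977  0.0685  0.0012]
 [ 0.0011  0.0022 -1.    ]]
```

>>> drive_tool(
  offset=[
    [0,-1,2],
    [0,0,0],
    [0,0,0],
    [0,0,0],
    [0,0,0],
    [0,0,0],
    [0,0,0],
  ],
  rotation=[
    [0,0,0],
    [0,0,0],
    [0,0,0],
    [0,0,0],
    [0,0,0],
    [0,0,0],
    [0,0,0],
  ],
  gripper=[40,30,24,18,12,8,8],
  grip_force=30,
)

```text
time_s: 12.25
eef_pos: [0.4562, 0.3185, 0.0767]
tool_rot: [2.143, 2.297, 0.001]
force: [0.4, -0.6, 2.1]
width: 0.166
grip_force: 30.0
```

>>> drive_tool(
  offset=[
    [0,0,0],
    [0,0,0],
  ],
  rotation=[
    [0,0,0],
    [0,0,0],
  ],
  gripper=[5,5],
)

```text
time_s: 12.45
eef_pos: [0.4562, 0.3185, 0.0767]
tool_rot: [2.143, 2.297, 0.001]
force: [0.2, -0.1, 3.1]
width: 0.168
grip_force: 30.0
```

>>> drive_tool(
  offset=[
    [0,0,-2],
    [0,0,-3],
    [0,0,-6],
    [0,0,-12],
    [0,0,-20],
    [0,0,-20],
    [0,0,-20],
    [0,0,-20],
    [0,0,-20],
    [0,0,-15],
    [0,0,-10],
    [0,0,-5],
  ],
  rotation=[
    [0,0,0],
    [0,0,0],
    [0,0,0],
    [0,0,0],
    [0,0,0],
    [0,0,0],
    [0,0,0],
    [0,0,0],
    [0,0,0],
    [0,0,0],
    [0,0,0],
    [0,0,0],
  ],
  gripper=[5,5,5,5,5,5,5,5,5,5,5,5],
)

```text
time_s: 13.65
eef_pos: [0.4563, 0.3186, 0.2308]
tool_rot: [2.143, 2.296, 0.002]
force: [0.2, -0.1, -3.7]
width: 0.166
grip_force: 30.0
```

>>> drive_tool(
  offset=[
    [-3,1,0],
    [-8,3,0],
    [-15,5,0],
    [-22,7,0],
    [-28,9,0],
    [-30,10,0],
    [-30,10,0],
    [-30,10,0],
    [-30,10,0],
    [-30,10,0],
    [-30,10,0],
    [-30,10,0],
  ],
  rotation=[
    [0,0,0],
    [0,0,0],
    [0,0,0],
    [0,0,0],
    [0,0,0],
    [0,0,0],
    [0,0,0],
    [0,0,0],
    [0,0,0],
    [0,0,0],
    [0,0,0],
    [0,0,0],
  ],
  gripper=[5,5,5,5,5,5,5,5,5,5,5,5],
)

```text
time_s: 14.85
eef_pos: [0.5703, 0.0369, 0.2285]
tool_rot: [-2.144, -2.295, 0.002]
force: [0.3, -0.3, -3.5]
width: 0.168
grip_force: 30.0
```

>>> drive_tool(
  offset=[
    [-28,9,0],
    [-25,8,0],
    [-20,7,0],
    [-14,4,0],
    [-8,3,0],
    [-4,1,0],
    [0,0,0],
    [0,0,0],
    [0,0,0],
  ],
  rotation=[
    [0,0,0],
    [0,0,0],
    [0,0,0],
    [0,0,0],
    [0,0,0],
    [0,0,0],
    [0,0,0],
    [0,0,0],
    [0,0,0],
  ],
  gripper=[5,5,5,5,5,5,5,5,5],
)

```text
time_s: 15.75
eef_pos: [0.6091, -0.0561, 0.2295]
tool_rot: [-2.142, -2.298, -0.0]
force: [0.1, 0.5, -3.4]
width: 0.164
grip_force: 30.0
```

Run:
```python
from h import *
o=st();np.save("o4.npy",o,allow_pickle=True)
w=vision.grab_frame("wrist")[:,:,::-1];s=vision.grab_frame("side")[:,:,::-1]
cv2.imwrite("pics/w4.png",np.hstack([cv2.resize(w,(400,300)),cv2.resize(s[120:300,150:390],(400,300))]))
cv2.imwrite("pics/w4r.png",w)
```

```text
t 15.75 p [ 0.6091 -0.0561  0.2295] F [ 0.1  0.5 -3.4] w 0.164 g 30.0 j [-0.176  0.162  1.454  0.     1.526 -0.246]
[[-7.000e-02  9.975e-01  0.000e+00]
 [ 9.975e-01  7.000e-02  2.000e-04]
 [ 2.000e-04  0.000e+00 -1.000e+00]]
```

View pics/w4.png

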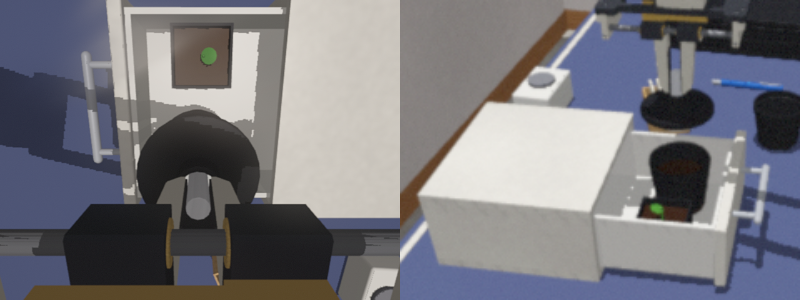

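The lid pair hangs level. The pot rim in the side crop is at about (680,157), which is pixel (318.3,214.2).

Run:
```python
from h import *
c=plane("side",(318.3,214.2),.104);print(c)
for q in((300,214.2),(336.6,214.2),(318.3,205.2),(318.3,223.2)):print(plane("side",q,.104))
```

```text
[ 0.6072068  -0.06131472  0.104     ]
[ 0.65043913 -0.05181701  0.104     ]
[ 0.56408821 -0.07078744  0.104     ]
[ 0.61676679 -0.0991047   0.104     ]
[ 0.59816952 -0.02559099  0.104     ]
```

>>> drive_tool(
  offset=[
    [-2,-1,5],
    [0,0,10],
    [0,0,15],
    [0,0,15],
    [0,0,10],
    [0,0,6],
    [0,0,2],
    [0,0,0],
    [0,0,0],
  ],
  rotation=[
    [0,0,0],
    [0,0,0],
    [0,0,0],
    [0,0,0],
    [0,0,0],
    [0,0,0],
    [0,0,0],
    [0,0,0],
    [0,0,0],
  ],
  gripper=[5,5,5,5,5,5,5,5,5],
)

```text
time_s: 16.75
eef_pos: [0.6088, -0.0591, 0.1672]
tool_rot: [2.143, 2.296, 0.001]
force: [-0.3, -1.0, -2.8]
width: 0.165
grip_force: 30.0
```

>>> drive_tool(
  offset=[
    [0,0,2],
    [0,0,2],
    [0,0,2],
    [0,0,0],
  ],
  rotation=[
    [0,0,0],
    [0,0,0],
    [0,0,0],
    [0,0,0],
  ],
  gripper=[5,5,5,5],
)

```text
time_s: 17.15
eef_pos: [0.6081, -0.059, 0.16]
tool_rot: [-2.143, -2.296, 0.0]
force: [-0.2, 0.2, -2.7]
width: 0.168
grip_force: 30.0
```

>>> drive_tool(
  offset=[
    [0,0,1.5],
    [0,0,1.5],
    [0,0,1.5],
    [0,0,1.5],
    [0,0,0],
  ],
  rotation=[
    [0,0,0],
    [0,0,0],
    [0,0,0],
    [0,0,0],
    [0,0,0],
  ],
  gripper=[5,5,5,5,5],
)

```text
time_s: 17.65
eef_pos: [0.6081, -0.059, 0.1541]
tool_rot: [-2.143, -2.296, 0.0]
force: [-0.2, -1.1, -2.9]
width: 0.163
grip_force: 30.0
```

>>> drive_tool(
  offset=[
    [0,0,1],
    [0,0,1],
    [0,0,1],
    [0,0,0],
  ],
  rotation=[
    [0,0,0],
    [0,0,0],
    [0,0,0],
    [0,0,0],
  ],
  gripper=[5,5,5,5],
)

```text
time_s: 18.05
eef_pos: [0.6082, -0.059, 0.1512]
tool_rot: [-2.143, -2.297, 0.0]
force: [-0.4, -0.0, -2.7]
width: 0.168
grip_force: 30.0
```

>>> drive_tool(
  offset=[
    [0,0,0.5],
    [0,0,0.5],
    [0,0,0],
  ],
  rotation=[
    [0,0,0],
    [0,0,0],
    [0,0,0],
  ],
  gripper=[5,5,5],
)

```text
time_s: 18.35
eef_pos: [0.6085, -0.0591, 0.1507]
tool_rot: [2.143, 2.296, 0.0]
force: [-0.8, 0.7, -0.0]
width: 0.165
grip_force: 30.0
```

>>> drive_tool(
  offset=[
    [0,0,0.5],
    [0,0,0],
    [0,0,0],
  ],
  rotation=[
    [0,0,0],
    [0,0,0],
    [0,0,0],
  ],
  gripper=[5,5,5],
)

```text
time_s: 18.65
eef_pos: [0.6088, -0.059, 0.1507]
tool_rot: [2.143, 2.296, 0.001]
force: [-1.0, 0.4, 4.2]
width: 0.166
grip_force: 30.0
```

>>> drive_tool(
  offset=[
    [0,0,-0.5],
    [0,0,0],
    [0,0,0],
    [0,0,0],
    [0,0,0],
    [0,0,0],
  ],
  rotation=[
    [0,0,0],
    [0,0,0],
    [0,0,0],
    [0,0,0],
    [0,0,0],
    [0,0,0],
  ],
  gripper=[5,20,30,45,60,60],
)

```text
time_s: 19.25
eef_pos: [0.6082, -0.059, 0.1503]
tool_rot: [-2.143, -2.297, 0.0]
force: [0.5, -0.1, 0.1]
width: 0.493
grip_force: 0.0
```

>>> drive_tool(
  offset=[
    [0,0,5],
    [0,0,7],
    [0,0,5],
    [0,0,2],
    [0,0,0],
    [0,0,0],
  ],
  rotation=[
    [0,0,0],
    [0,0,0],
    [0,0,0],
    [0,0,0],
    [0,0,0],
    [0,0,0],
  ],
  gripper=[60,60,60,60,60,60],
)

```text
time_s: 19.85
eef_pos: [0.6084, -0.059, 0.1315]
tool_rot: [-2.143, -2.297, 0.0]
force: [0.4, 0.3, -0.1]
width: 0.597
grip_force: 0.0
```

Run:
```python
from h import *
st()
w=vision.grab_frame("wrist")[:,:,::-1];s=vision.grab_frame("side")[:,:,::-1]
cv2.imwrite("pics/w5.png",np.hstack([cv2.resize(w,(400,300)),cv2.resize(s[130:280,220:420],(400,300))]))
```

```text
t 19.85 p [ 0.6084 -0.059   0.1315] F [ 0.4  0.3 -0.1] w 0.597 g 0.0 j [-0.181  0.225  1.565 -0.     1.352 -0.25 ]
[[-0.0689  0.9976 -0.    ]
 [ 0.9976  0.0689  0.    ]
 [ 0.     -0.     -1.    ]]
```

View pics/w5.png

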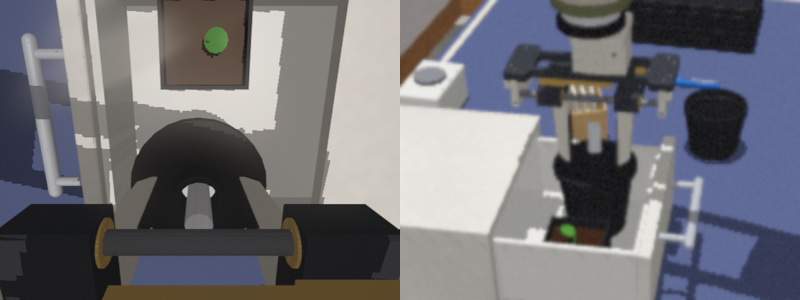

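The lids are seated level on the pot and the fingers straddle the collar.

>>> drive_tool(
  offset=[
    [0,0,2],
    [0,0,1],
    [0,0,0],
    [0,0,0],
    [0,0,0],
    [0,0,0],
    [0,0,0],
    [0,0,0],
  ],
  rotation=[
    [0,0,0],
    [0,0,0],
    [0,0,0],
    [0,0,0],
    [0,0,0],
    [0,0,0],
    [0,0,0],
    [0,0,0],
  ],
  gripper=[60,55,50,45,40,35,30,30],
  grip_force=20,
)

```text
time_s: 20.75
eef_pos: [0.6084, -0.059, 0.1285]
tool_rot: [2.143, 2.297, 0.0]
force: [-0.0, 0.1, 0.4]
width: 0.395
grip_force: 20.0
```

>>> drive_tool(
  offset=[
    [0,0,-0.5],
    [0,0,-1],
    [0,0,-1],
    [0,0,-1.5],
    [0,0,0],
  ],
  rotation=[
    [0,0,0],
    [0,0,0],
    [0,0,0],
    [0,0,0],
    [0,0,0],
  ],
  gripper=[28,28,28,28,28],
)

```text
time_s: 21.25
eef_pos: [0.6085, -0.0591, 0.1327]
tool_rot: [2.143, 2.297, 0.0]
force: [0.0, -0.3, -1.9]
width: 0.389
grip_force: 20.0
```

>>> drive_tool(
  offset=[
    [0,0,-2],
    [0,0,-4],
    [0,0,-8],
    [0,0,-12],
    [0,0,-15],
    [0,0,-15],
    [0,0,-15],
    [0,0,-12],
    [0,0,-8],
    [0,0,-4],
    [0,0,-1],
    [0,0,0],
  ],
  rotation=[
    [0,0,0],
    [0,0,0],
    [0,0,0],
    [0,0,0],
    [0,0,0],
    [0,0,0],
    [0,0,0],
    [0,0,0],
    [0,0,0],
    [0,0,0],
    [0,0,0],
    [0,0,0],
  ],
  gripper=[28,28,28,28,28,28,28,28,28,28,28,28],
)

```text
time_s: 22.45
eef_pos: [0.6081, -0.059, 0.2279]
tool_rot: [-2.143, -2.296, 0.001]
force: [0.7, 0.5, -1.7]
width: 0.391
grip_force: 20.0
```

>>> drive_tool(
  offset=[
    [0,0,0],
    [0,0,0],
    [0,0,0],
    [0,0,0],
    [0,0,0],
  ],
  rotation=[
    [0,0,0],
    [0,0,0],
    [0,0,0],
    [0,0,0],
    [0,0,0],
  ],
  gripper=[28,28,28,28,28],
)

```text
time_s: 22.95
eef_pos: [0.6083, -0.059, 0.2284]
tool_rot: [-2.143, -2.297, 0.0]
force: [-0.7, 0.4, -1.6]
width: 0.389
grip_force: 20.0
```

Run:
```python
from h import *
st()
t=vision.grab_frame("top")[:,:,::-1];s=vision.grab_frame("side")[:,:,::-1]
cv2.imwrite("pics/w6.png",np.hstack([cv2.resize(t,(400,300)),cv2.resize(s[100:280,190:430],(400,300))]))
```

```text
t 22.95 p [ 0.6083 -0.059   0.2284] F [-0.7  0.4 -1.6] w 0.389 g 20.0 j [-0.181  0.161  1.457 -0.     1.524 -0.25 ]
[[-6.900e-02  9.976e-01 -1.000e-04]
 [ 9.976e-01  6.900e-02 -0.000e+00]
 [ 0.000e+00 -1.000e-04 -1.000e+00]]
```

View pics/w6.png

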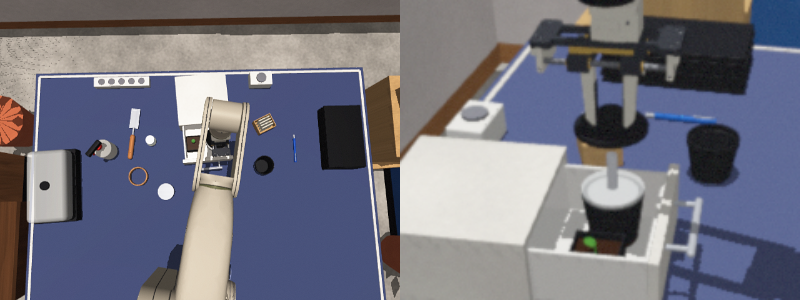

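The inner lid sits flat on the pot, the cover is held level 100 mm above its seat, the drawer is out and the other things haven't moved.

```bash
python3 -c "
from plant import manip
print(manip.hand_in())"
```

```text
the job is handed in; nothing more can be done
None
```

The job is handed in (no verdict was shown): the drawer is out at its stop, the inner lid is seated on the pot, and the black cover is held level and at rest 10 cm above where it sat, after about 23 s of the 72 s allowed.

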